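Set up the dry-air purge for the cell cases

ROBOT

A 6-joint arm with a two-finger parallel gripper is mounted at the origin on a cart in front of the work surface, level with it; the furniture and walls round the work are solid. World frame = base frame: x ahead of the robot, y to its left, z up, the work surface at z = 0. Lengths are in mm, angles in rad, forces in N, time in s.
With the tool pointing down it reaches from about 350 to 875 mm from the base axis. Payload 4.2 kg.
Tool frame: the origin (TCP) lies midway between the tips of the shut fingers; the grasp point (between the pads) lies 19 mm behind it (tcp_to_grasp is the distance from the TCP to the grasp point, in mm); z points along the fingers, y is the line along which they close (so a half turn about z gives the same grasp; the last joint's range is limited). The gripper opens to 85 mm and grips with 20 to 120 N. Pads are 22 mm wide; open, the fingers measure 114 mm over their backs; the gripper's body (76 mm by 85 mm) begins 54 mm behind the grasp point. The pads swing forward as they close: fully open they stand 13 mm farther back than shut.
Start: joints at [-1.035, 0.385, 0.008, 0, -1.194, -0.259], TCP at [170.816, -601.183, 231.312] pointing down, gripper open.
Joint ranges: [-3.14, 3.14], [-1.21, 2.06], [-1.07, 1.41], [-3.16, 2.05], [-2.99, -0.16], [-3.1, 3.1]. Speed limits (rad/s): [2.79, 2.79, 3.14, 3.14, 3.14, 3.14].

INTERFACE

Orientations are given as a unit quaternion [x, y, z, w].
In Python, from bench import read_state, get_image, job_done, tcp_to_grasp gives the robot as it stands.
- The arm moves only by the tool jog_arm, never from a script. Its argument "plan" is a list of rows, each a list of 3 entries, a list of its own where there are three numbers: the finger opening in mm, from 0 to 85.4, then the shift along the tool's x, y, z as a fraction of full scale, then the turn, a rotation vector about the tool's x, y, z as a fraction of full scale. A call has 1 to 10 rows; each row is the pose to reach, as a shift and turn from the pose commanded when the call began, along the tool's axes at that moment; what a row does not reach only later rows make up. Full scale, the value 1, is 0.1 m for a shift and 60 degrees for a turn. A row lasts 1/8 s, in which the tool goes at most 62.5 mm and 10.7 degrees, less where a joint would pass 70% of its speed; a pose out of reach is approached as far as the arm can. A call with a number of a shift or a turn outside -1 to 1 is refused whole. A call with a gripper value outside its range is refused whole. The fingers move at their own pace and stop on an object; the grip force is fixed at half the most. Time passes only in rows, so rows that repeat a pose let the fingers close. It gives the time, the measured TCP pose, the force, the opening and the grip force at its end, in the units of the state.
- read_state(): the state, without advancing time (a new reading comes with each control period).
- get_image(name): name is "scene" or "top" or "wrist"; returns a dict with "img" (400x640x3 uint8, red, green, blue), "range_z" (400x640 float32, mm along the optical axis (not along the pixel's ray), 0 where there is no reading), "intrinsics" (3x3 intrinsics, pixels), "extrinsics" (4x4, takes a point from camera to world coordinates); the wrist camera has in their place "tool_from_camera" (4x4, takes a point from camera to tool coordinates, whose origin is the TCP and whose axes are the flange's). Camera axes: x right, y down, z forward; pixel columns grow to the right and rows downward; lengths in mm; the calibration is good to about 2 mm. A picture is of the moment at which its call begins: read the wrist's pose just before it.
- job_done(): hands the job in; it is judged then, once.
The state is a dict: "clock": time; "joints": joint angles; "joint_vel": joint speeds; "joint_efforts": joint torques, N m; "position": TCP position; "ee_rot": TCP orientation; "contact_force": force on the tool from outside, world axes, zero at the start; "wrist_torque": the same for the moment, N m; "gripper_width": finger opening in mm; "grasp_force": force on a finger pad.
Only numpy, scipy, OpenCV 4.12 (cv2) and the standard library are available. Lean on these libraries where they do the work, as an engineer would, in place of code of your own. Each camera call takes 0.05 s, during which the arm holds its last target. There are 200 camera calls.

TASK

Get the dry-air purge ready: stack all the closed cell cases squarely, one on another with their edges flush, in one column on the yellow purge base, and push every blue drying tube from the rack fully home into a port of the manifold so that its latch locks (cases and tubes in any order, one tube to a port). Only when all of them are in place, swing the air valve's red lever all the way over, away from you, to turn the air on. Leave the other things on the bench where they are.

Things in the scene. Friction and masses are not known exactly. Their poses are not given: they have to be found in the camera images.
- base_top (a point): Centre of the top face of the purge base, a fixed yellow block 120 x 62 mm on a dark foot 132 x 74 x 8 mm; its top face is level, 24 mm above the bench. x along its 120 mm side, y along its 62 mm side, z up. The cases have the same 120 x 62 mm outline.
- case1_mid (a point): Centre (half-way up) of a closed rigid cell case, 120 x 62 x 36 mm (x, y, z; z up), about 0.16 kg: grey lower half, white flat lid, black catches on the two short ends (which stand 2 mm out). Its long sides are plain and flat, 62 mm apart. It starts flat on the bench. May be absent.
- case2_mid (a point): Centre (half-way up) of a closed rigid cell case, 120 x 62 x 36 mm (x, y, z; z up), about 0.16 kg: grey lower half, white flat lid, black catches on the two short ends (which stand 2 mm out). Its long sides are plain and flat, 62 mm apart. It starts flat on the bench. May be absent.
- case3_mid (a point): Centre (half-way up) of a closed rigid cell case, 120 x 62 x 36 mm (x, y, z; z up), about 0.16 kg: grey lower half, white flat lid, black catches on the two short ends (which stand 2 mm out). Its long sides are plain and flat, 62 mm apart. It starts flat on the bench. May be absent.
- tube1_mid (a point): Centre of a rigid drying tube standing upright (z up), 118 mm long, 0.08 kg. Blue body 28 mm in diameter from 14 below to 52 above this point, black 29 mm cap to 59 above. Underside of its black 34 mm shoulder ring 21 below; then a white spigot 23 mm in diameter with a latch groove, tapering to a 13 mm tip 59 below. Starts loose, nose down, in a hole of the rack, shoulder on the rack. May be absent.
- tube2_mid (a point): Centre of a rigid drying tube standing upright (z up), 118 mm long, 0.08 kg. Blue body 28 mm in diameter from 14 below to 52 above this point, black 29 mm cap to 59 above. Underside of its black 34 mm shoulder ring 21 below; then a white spigot 23 mm in diameter with a latch groove, tapering to a 13 mm tip 59 below. Starts loose, nose down, in a hole of the rack, shoulder on the rack. May be absent.
- tube3_mid (a point): Centre of a rigid drying tube standing upright (z up), 118 mm long, 0.08 kg. Blue body 28 mm in diameter from 14 below to 52 above this point, black 29 mm cap to 59 above. Underside of its black 34 mm shoulder ring 21 below; then a white spigot 23 mm in diameter with a latch groove, tapering to a 13 mm tip 59 below. Starts loose, nose down, in a hole of the rack, shoulder on the rack. May be absent.
- rack: Fixed grey rack block, 70 x 215 x 50 mm (x, y, z), origin at the centre of its underside; three holes along its y at -70, 0 and +70 mm, 28 mm wide, in its top, which is 50 mm above the bench.
- manifold: Fixed dry-air manifold, origin under it on the bench; x points away from the robot, y along the row of ports. Aluminium block 70 mm deep (x), y from -140 to +80 mm, 55 mm high; foot plate 86 mm deep, y from -145 to +165, 10 mm high; the air valve stands on the foot plate at y = +130 mm.
- port1 (a point): Centre of the mouth (ringed in blue) of a push-fit port, on top of the manifold block; axes as the manifold. Bore 25 mm wide, 46 deep; ports 70 mm apart; any tube fits. A tube drops in freely for about 22 mm, then its nose wedges the latch aside (push 7 to 10 N) until the latch snaps into the groove as the shoulder lands on the block: locked, its centre 21 mm above this point (2 mm play).
- port2 (a point): Centre of the mouth (ringed in blue) of a push-fit port, on top of the manifold block; axes as the manifold. Bore 25 mm wide, 46 deep; ports 70 mm apart; any tube fits. A tube drops in freely for about 22 mm, then its nose wedges the latch aside (push 7 to 10 N) until the latch snaps into the groove as the shoulder lands on the block: locked, its centre 21 mm above this point (2 mm play).
- port3 (a point): Centre of the mouth (ringed in blue) of a push-fit port, on top of the manifold block; axes as the manifold. Bore 25 mm wide, 46 deep; ports 70 mm apart; any tube fits. A tube drops in freely for about 22 mm, then its nose wedges the latch aside (push 7 to 10 N) until the latch snaps into the groove as the shoulder lands on the block: locked, its centre 21 mm above this point (2 mm play).
- latch1 (a joint): Sprung latch of port1 (orange thumb pad on the manifold's robot side, 20 mm below the block's top), m: 0 = closed (empty port, or locked in a tube's groove), up to 0.008 as it is pushed out towards the robot.
- latch2 (a joint): Sprung latch of port2 (orange thumb pad on the manifold's robot side, 20 mm below the block's top), m: 0 = closed (empty port, or locked in a tube's groove), up to 0.008 as it is pushed out towards the robot.
- latch3 (a joint): Sprung latch of port3 (orange thumb pad on the manifold's robot side, 20 mm below the block's top), m: 0 = closed (empty port, or locked in a tube's groove), up to 0.008 as it is pushed out towards the robot.
- air_valve (a joint): Lever of the air valve, rad: 0 = off, leaning towards the robot (manifold -x); 1.0 = on, leaning away (manifold +x). Starts between 0 and 0.15. It turns easily (about 1 N at the tip) and stays where it is left. Its pivot is 32 mm above the bench at manifold x = 0, y = +130 mm; upright at 0.5.
- air_valve_tip (a point): Centre of the red ball, 26 mm in diameter, on the end of the air-valve lever, 80 mm from the pivot.
- probe_block: Bystander: white block with a black foam face, 58 x 70 x 41 mm; origin at the centre of its underside. Leave alone.
- screwdriver: Bystander: screwdriver with a blue handle, 158 mm long, height 22 mm; origin at the centre of its underside. Leave alone.
- kapton_tape: Bystander: amber roll of tape lying flat, 74 mm across, height 12 mm; origin at the centre of its underside. Leave alone.
There are look-alikes about, which are no part of the job. What is shaped like the part that bears tube3_mid but brown is not meant.

How it is judged:
By the outcome, as a careful person would: the job done as asked, in the order asked, and still so for the second after the job is handed in, with the robot touching nothing.
Of case1, case2, case3, tube1, tube2, tube3 only 5 to 6 are there at a start; the rules pass over those that are not, and their reading is None.
At some moment in a run one of case1, case2, case3 may be knocked a few centimetres aside while the robot is not near it.
It also fails if it takes over 210 s, if anything falls off the work surface, if the arm or the gripper's body presses on something with over 40 N, if the wrist force passes 120 N, or if a joint passes its speed limit or range.

## Working session

There is one attempt and no reset: what is moved stays moved. The work goes in short steps, Python scripts to look and compute and a tool call to move; the robot and the scene stay as the last step left them, time stands still between calls to the robot, and variables do not carry over. Pictures are saved under pics/ and viewed, at most 14 in all, crops included, and the job is handed in when it is done.

Besides the shell and the picture viewer there is one more tool, called after ">>>" as name([rows], argument=value, ...), one row to a line, values as JSON. jog_arm: Moves the arm, as the interface text tells. Its arguments: {"type":"object","properties":{"plan":{"type":"array"}},"required":["plan"]}

```bash
ls; mkdir -p pics; python3 - <<'E'
from bench import *
import cv2
s=read_state();print({k:s[k] for k in('clock','position','ee_rot','gripper_width','contact_force')},tcp_to_grasp)
for n in('scene','top'):
    d=get_image(n);cv2.imwrite(f'pics/{n}0.png',d['img'][...,::-1]);print(n,d['intrinsics'],d['extrinsics'].round(3))
d=get_image('wrist');print(d['tool_from_camera'].round(3),d['intrinsics'])
E
```

```text
pics
{'clock': 0.0, 'position': array([ 170.67534146, -600.63106069,  230.20047657]), 'ee_rot': array([-1.37881274e-01,  9.90448149e-01,  1.08786929e-03, -1.85674674e-04]), 'gripper_width': 85.10248607959097, 'contact_force': array([-0.16200774,  0.01777796,  0.15883754])} 18.700000000000003
scene [[362.3996342    0.         315.06582934]
 [  0.         362.3996342  199.64265723]
 [  0.           0.           1.        ]] [[ 6.88000e-01 -4.97000e-01  5.28000e-01 -6.17830e+01]
 [-7.25000e-01 -4.92000e-01  4.82000e-01 -6.36087e+02]
 [ 2.00000e-02 -7.15000e-01 -6.99000e-01  9.25632e+02]
 [ 0.00000e+00  0.00000e+00  0.00000e+00  1.00000e+00]]
top [[427.00395986   0.         315.97333207]
 [  0.         427.00395986 197.4690856 ]
 [  0.           0.           1.        ]] [[ 1.600000e-02 -9.950000e-01  1.000000e-01  4.402040e+02]
 [-1.000000e+00 -1.600000e-02 -5.000000e-03 -4.476400e+01]
 [ 7.000000e-03 -1.000000e-01 -9.950000e-01  1.479424e+03]
 [ 0.000000e+00  0.000000e+00  0.000000e+00  1.000000e+00]]
[[ 1.00000e-03 -9.44000e-01 -3.29000e-01  8.38080e+01]
 [ 1.00000e+00  0.00000e+00  1.00000e-03  1.00400e+00]
 [-1.00000e-03 -3.29000e-01  9.44000e-01 -1.42337e+02]
 [ 0.00000e+00  0.00000e+00  0.00000e+00  1.00000e+00]] [[339.09928662   0.         317.77728289]
 [  0.         339.09928662 196.0660568 ]
 [  0.           0.           1.        ]]
```

View pics/scene0.png

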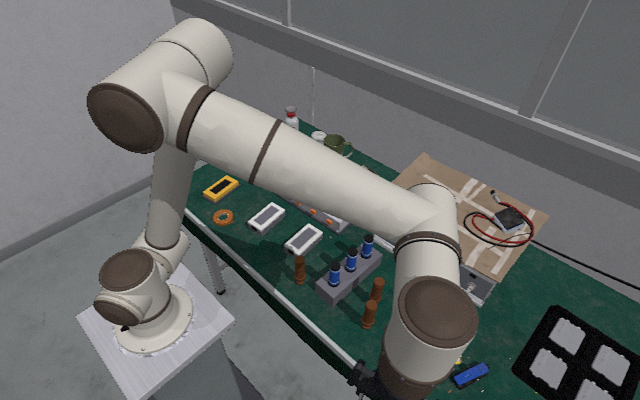

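View pics/top0.png

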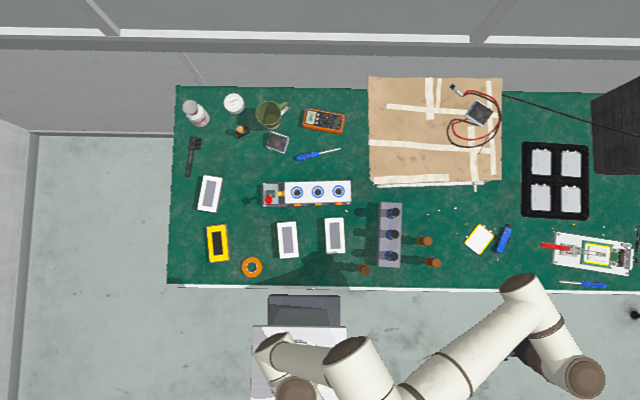

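The candidates in the top view:
- **Cases:** white boxes at (210,194), (288,240) and (334,236).
- **Tubes:** blue at (393,212), (391,234) and (389,256). The brown look-alikes at (425,241), (433,262) and (364,269) are not meant.
- **Base:** yellow, at (217,243).
- **Manifold:** (307,192), with the red ball at (268,200).

I'll check these in a close crop.

```bash
cat > h.py <<'E'
import numpy as np, cv2
from bench import *
from scipy.spatial.transform import Rotation as R
def cam(n):
    s=read_state(); d=get_image(n)
    if n=='wrist':
        T=np.eye(4);T[:3,:3]=R.from_quat(s['ee_rot']).as_matrix();T[:3,3]=s['position']
        d['extrinsics']=T@d['tool_from_camera']
    return d
def ray(d,uv,z):
    uv=np.atleast_2d(np.asarray(uv,float)); E=d['extrinsics']
    r=np.c_[uv,np.ones(len(uv))]@np.linalg.inv(d['intrinsics']).T@E[:3,:3].T
    o=E[:3,3]; return o+r*((z-o[2])/r[:,2])[:,None]
def proj(d,p):
    q=np.linalg.inv(d['extrinsics'])@np.append(p,1); q=d['intrinsics']@q[:3]; return q[:2]/q[2]
def cloud(d):
    v,u=np.mgrid[0:400,0:640]; z=d['range_z']
    c=np.stack([u,v,np.ones_like(u)],-1)@np.linalg.inv(d['intrinsics']).T*z[...,None]
    p=c@d['extrinsics'][:3,:3].T+d['extrinsics'][:3,3]; p[z==0]=np.nan; return p
def save(img,name,crop=None,k=1):
    if crop: u0,v0,u1,v1=crop; img=img[v0:v1,u0:u1]
    cv2.imwrite(f'pics/{name}.png',cv2.resize(img[...,::-1],None,fx=k,fy=k,interpolation=cv2.INTER_CUBIC))
def comps(m,amin=30):
    n,l,st,c=cv2.connectedComponentsWithStats(m.astype(np.uint8)); return [(l==i) for i in range(1,n) if st[i,4]>=amin]
def rect(pts):
    # minAreaRect in world xy mm -> centre, long, short, angle of the long side
    (c,(w,h),_)=r=cv2.minAreaRect(np.asarray(pts,np.float32)); b=cv2.boxPoints(r)
    e=[b[1]-b[0],b[2]-b[1]]; e.sort(key=np.linalg.norm); a=np.arctan2(e[1][1],e[1][0])
    return np.array(c),np.linalg.norm(e[1]),np.linalg.norm(e[0]),(a+np.pi/2)%np.pi-np.pi/2
def whitecol(rgb):
    h=cv2.cvtColor(np.ascontiguousarray(rgb),cv2.COLOR_RGB2HSV); return h
E
python3 - <<'E'
from h import *
d=cam('top');save(d['img'],'crop1',(165,165,445,285),2.8)
P=cloud(d)
H=whitecol(d['img'])
for n,(u,v) in dict(c1=(210,194),c2=(288,240),c3=(334,236),base=(217,243)).items():
    print(n,P[v,u].round(0),'rim px')
    m=np.zeros((400,640),bool);m[v-30:v+30,u-25:u+25]=1
    top=24 if n=='base' else 36
    k=m&(abs(P[...,2]-top)<6)
    for c in comps(k,100):
        vu=np.argwhere(c); print('  ',c.sum(),[np.round(x,2) for x in rect(ray(d,vu[:,::-1],top)[:,:2])])
E
```

```text
c1 [592. 308.  34.] rim px
   608 [array([593.34, 311.83]), np.float32(122.42), np.float32(62.91), np.float32(-0.14)]
c2 [440.  40.  37.] rim px
   627 [array([441.93,  43.61]), np.float32(123.38), np.float32(61.81), np.float32(0.11)]
c3 [ 456. -115.   34.] rim px
   621 [array([ 459.63, -114.5 ]), np.float32(121.7), np.float32(61.9), np.float32(0.07)]
base [427. 280.  24.] rim px
   617 [array([426.91, 281.73]), np.float32(119.64), np.float32(62.07), np.float32(0.13)]
```

View pics/crop1.png

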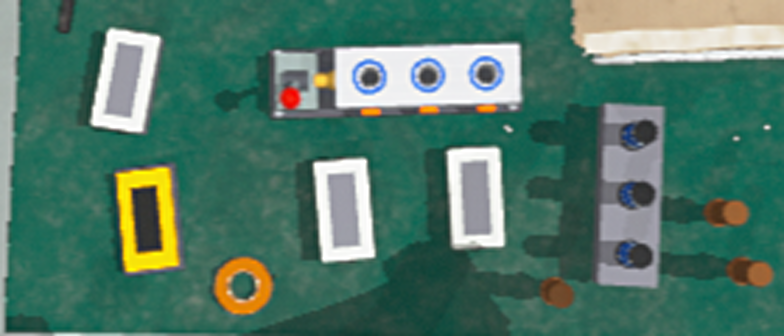

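```bash
python3 - <<'E'
from h import *
d=cam('top');P=cloud(d);H=whitecol(d['img'])
b=(H[...,0]>95)&(H[...,0]<130)&(H[...,1]>120)
for c in comps(b[170:275,260:420],8):
    vu=np.argwhere(c)+[170,260]; m=vu.mean(0)[::-1]
    print('blue',len(vu),m.round(1),ray(d,m,55)[0].round(0))
t=(P[...,2]>118)&(P[...,2]<140)
for c in comps(t[170:285,250:450],5):
    vu=np.argwhere(c)+[170,250]; m=vu.mean(0)[::-1]
    print('tall',len(vu),m.round(1),ray(d,m,130)[0].round(0),d['img'][int(m[1]),int(m[0])])
r=(H[...,1]>180)&((H[...,0]<4)|(H[...,0]>176))
for c in comps(r[170:285,250:300],8):
    vu=np.argwhere(c)+[170,250];m=vu.mean(0)[::-1];print('red',m,ray(d,m,105)[0].round(0))
for n,(z,box) in dict(man=(55,(275,175,355,215)),rack=(50,(370,195,410,275))).items():
    u0,v0,u1,v1=box;k=abs(P[v0:v1,u0:u1,2]-z)<8
    c=max(comps(k),key=np.sum);vu=np.argwhere(c)+[v0,u0]
    print(n,[np.round(x,2) for x in rect(ray(d,vu[:,::-1],z)[:,:2])])
E
```

```text
blue 40 [338.  190.4] [ 609. -126.   55.]
blue 40 [296.4 191.7] [602.  14.  55.]
blue 36 [317.2 191.6] [604. -56.  55.]
blue 20 [389.1 213. ] [ 536. -297.   55.]
blue 21 [388.5 233.9] [ 466. -295.   55.]
blue 22 [387.5 254.9] [ 396. -292.   55.]
tall 679 [407.7 176. ] [ 650. -344.  130.] [237 232 222]
tall 10 [267.2 199.1] [568. 103. 130.] [241  27   7]
tall 66 [394.5 211.8] [ 535. -301.  130.] [50 50 51]
tall 70 [393.6 233.9] [ 465. -298.  130.] [54 54 55]
tall 35 [426.4 240.8] [ 445. -402.  130.] [156  99  54]
tall 71 [392.8 256. ] [ 395. -295.  130.] [59 57 59]
tall 48 [435.4 262.3] [ 378. -429.  130.] [157  99  56]
tall 30 [364.4 270.4] [ 350. -206.  130.] [113  75  44]
red [268.32432432 199.54054054] [569. 102. 105.]
man [array([603.62, -54.28]), np.float32(219.21), np.float32(70.88), np.float32(-1.53)]
rack [array([ 465.18, -298.38]), np.float32(214.86), np.float32(71.96), np.float32(-0.04)]
```

>>> jog_arm([
  [60,[-0.4,0.3,0],[0,0,0.13]],
  [60,[-0.8,0.6,0],[0,0,0.265]],
  [60,[-0.8,0.6,0],[0,0,0.265]],
])

```text
clock: 0.62
position: [232.8, -519.6, 231.7]
ee_rot: [-0.001, 1.0, 0.0, 0.0]
contact_force: [-0.1, -0.7, 0.8]
gripper_width: 60.2
grasp_force: 0.0
```

>>> jog_arm([
  [60,[-0.5,0.5,0],[0,0,0]],
  [60,[-1,1,0],[0,0,0]],
  [60,[-1,1,0],[0,0,0]],
])

```text
clock: 1.0
position: [333.1, -420.3, 231.5]
ee_rot: [-0.001, 1.0, -0.0, 0.0]
contact_force: [-0.4, -0.6, -0.4]
gripper_width: 60.1
grasp_force: 0.0
```

>>> jog_arm([
  [60,[-0.5,0.5,0],[0,0,0]],
  [60,[-1,1,0],[0,0,0]],
  [60,[-1,1,0],[0,0,0]],
  [60,[-1,1,0],[0,0,0]],
])

```text
clock: 1.5
position: [431.9, -321.8, 231.1]
ee_rot: [-0.0, 1.0, 0.0, -0.0]
contact_force: [-0.5, -0.3, -0.4]
gripper_width: 60.0
grasp_force: 0.0
```

```bash
cat >> h.py <<'E'
def pose():
    s=read_state();M=R.from_quat(s['ee_rot']).as_matrix()
    return s['clock'],s['position'],np.arctan2(-M[0,1],M[1,1]),M[:,2],s['gripper_width'],s['contact_force']
def go(x,y,z,th=None):
    s=read_state();M=R.from_quat(s['ee_rot']).as_matrix()
    th0=pose()[2]; d=M.T@(np.array([x,y,z])-s['position'])/100
    print('  shift',d.round(3),'turnz',None if th is None else round(-(th-th0)/1.0472,3))
E
python3 - <<'E'
from h import *
c,p,th,zz,w,f=pose();print(c,p.round(1),round(th,3),zz.round(4),w,f.round(1))
d=cam('wrist');save(d['img'],'w1');P=cloud(d)
for q in comps((P[...,2]>119)&(P[...,2]<140),40):
    vu=np.argwhere(q);m=vu.mean(0)[::-1];print(len(vu),m.round(0),ray(d,m,130)[0].round(1),P[q].mean(0).round(1))
E
```

```text
1.5 [ 431.9 -321.8  231.1] 0.001 [-6.e-04  0.e+00 -1.e+00] 60.00891913145813 [-0.5 -0.3 -0.4]
1245 [353. 148.] [ 395.5 -294.7  130. ] [ 395.6 -294.6  129.3]
1052 [347. 234.] [ 463.8 -297.3  130. ] [ 464.4 -297.2  128.8]
919 [341. 306.] [ 532.1 -299.9  130. ] [ 533.4 -299.8  128.4]
338 [179. 394.] [ 632.6 -452.3  130. ] [ 637.7 -454.7  125.6]
202 [ 29. 397.] [ 636.  -595.8  130. ] [ 645.7 -605.1  121.8]
```

View pics/w1.png

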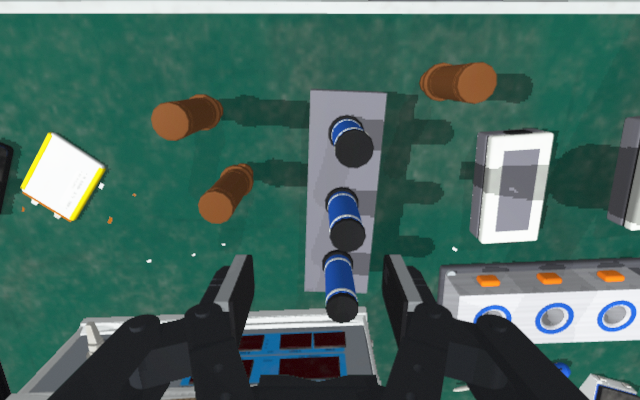

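The wrist view shows the three blue tubes at (353,148), (347,234) and (341,306). The brown ones are off to the sides. I'll take the far tube first.

>>> jog_arm([
  [60,[-0.5,0.1,0.2],[0,0,0]],
  [60,[-1,0.22,0.4],[0,0,0]],
  [60,[-1,0.22,0.5],[0,0,0]],
  [60,[-1,0.22,0.5],[0,0,0]],
])

```text
clock: 2.05
position: [529.7, -300.8, 180.0]
ee_rot: [0.001, 1.0, 0.0, -0.002]
contact_force: [0.6, -0.5, -0.2]
gripper_width: 59.9
grasp_force: 0.0
```

>>> jog_arm([
  [60,[0,0,0.3],[0,0,0]],
  [60,[0,0,0.6],[0,0,0]],
  [60,[0,0,0.9],[0,0,0]],
  [60,[0,0,1],[0,0,0]],
  [60,[0,0,1],[0,0,0]],
])

```text
clock: 2.68
position: [531.1, -300.6, 82.0]
ee_rot: [0.001, 1.0, -0.0, 0.0]
contact_force: [-0.4, 1.0, 0.3]
gripper_width: 59.9
grasp_force: 0.0
```

>>> jog_arm([
  [60,[0,0,0.05],[0,0,0]],
  [15,[0,0,0.05],[0,0,0]],
  [15,[0,0,0.05],[0,0,0]],
  [15,[0,0,0.05],[0,0,0]],
  [15,[0,0,0.05],[0,0,0]],
  [15,[0,0,0.05],[0,0,0]],
])

```text
clock: 3.42
position: [531.9, -299.9, 77.1]
ee_rot: [0.0, 1.0, -0.0, 0.001]
contact_force: [-1.2, 1.0, 4.8]
gripper_width: 26.4
grasp_force: 58.8
```

>>> jog_arm([
  [15,[0,0,-0.5],[0,0,0]],
  [15,[0,0,-1],[0,0,0]],
  [15,[0,0,-1],[0,0,0]],
])

```text
clock: 3.8
position: [533.9, -300.6, 180.5]
ee_rot: [0.0, 1.0, -0.001, 0.004]
contact_force: [-0.5, 0.0, -1.2]
gripper_width: 26.7
grasp_force: 60.4
```

>>> jog_arm([
  [15,[0,0.5,-0.3],[0,0,0]],
  [15,[-0.2,1,-0.4],[0,0,0]],
  [15,[-0.2,1,-0.4],[0,0,0]],
  [15,[-0.2,1,-0.4],[0,0,0]],
])

```text
clock: 4.3
position: [550.8, -199.4, 214.6]
ee_rot: [0.0, 1.0, 0.0, -0.002]
contact_force: [0.0, -0.8, -0.8]
gripper_width: 26.8
grasp_force: 60.5
```

```bash
cat >> h.py <<'E'
def ports(d):
    H=whitecol(d['img']);b=((H[...,0]>100)&(H[...,0]<125)&(H[...,1]>150)&(H[...,2]>80)).astype(np.uint8)
    cs,_=cv2.findContours(b,cv2.RETR_EXTERNAL,cv2.CHAIN_APPROX_NONE);o=[]
    for c in cs:
        if len(c)<50: continue
        (x,y),(a,bb),_=cv2.fitEllipse(c);o.append((np.round((x,y,a,bb)),ray(d,(x,y),55)[0].round(1)))
    return o
E
python3 - <<'E'
from h import *
c,p,th,zz,w,f=pose();print(c,p.round(1),round(th,3),zz.round(4),w,f.round(1))
d=cam('wrist');save(d['img'],'w2')
for q in ports(d):print(q)
E
```

```text
4.3 [ 550.8 -199.4  214.6] -0.0 [-3.1e-03  9.0e-04 -1.0e+00] 26.843178114868692 [ 0.  -0.8 -0.8]
(array([531., 342.,   2.,  37.]), array([742.5,  38.4,  55. ]))
(array([317., 355.,  87.,  94.]), array([ 760.6, -198.7,   55. ]))
(array([479., 308.,  18.,  57.]), array([697.5, -26.1,  55. ]))
(array([127., 279.,  33., 178.]), array([ 660.9, -393.2,   55. ]))
(array([318., 282.,  68.,  90.]), array([ 665.7, -197.8,   55. ]))
(array([319., 287.,  75., 114.]), array([ 671.3, -196.5,   55. ]))
(array([396., 231.,  37.,  42.]), array([ 607.9, -121.5,   55. ]))
(array([468., 228.,  37.,  43.]), array([604.8, -51.4,  55. ]))
(array([540., 225.,  36.,  45.]), array([601.5,  18.6,  55. ]))
(array([119.,  71.,  75., 139.]), array([ 460.6, -363.6,   55. ]))
(array([233.,  80.,  32.,  34.]), array([ 468. , -269.5,   55. ]))
(array([195.,  78.,  32.,  39.]), array([ 466.1, -300.6,   55. ]))
```

View pics/w2.png

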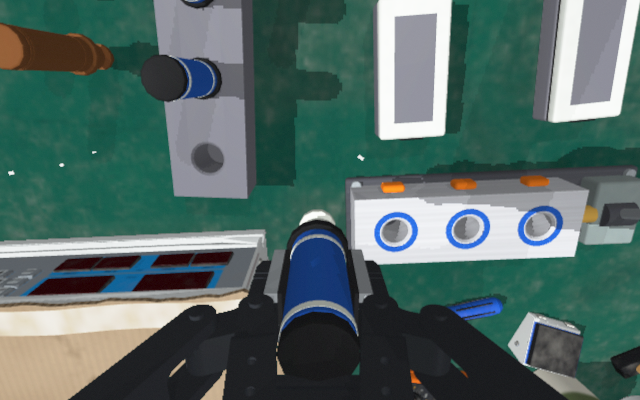

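>>> jog_arm([
  [15,[-0.3,0.4,0],[0,0,0]],
  [15,[-0.57,0.75,0],[0,0,0]],
  [15,[-0.57,0.75,0],[0,0,0]],
  [15,[-0.57,0.75,0],[0,0,0]],
])

```text
clock: 4.85
position: [607.9, -125.8, 215.2]
ee_rot: [0.001, 1.0, 0.0, -0.001]
contact_force: [0.0, 0.3, -0.9]
gripper_width: 26.6
grasp_force: 60.5
```

```bash
python3 - <<'E'
from h import *
c,p,th,zz,w,f=pose();print(c,p.round(1),round(th,3),zz.round(4),w,f.round(1))
d=cam('wrist')
for q in ports(d):
  if 20<q[0][2]<60 : print(q)
for z in (65,30,-20): print(proj(d,p-[0,0,z]))
H=whitecol(d['img']);b=(H[...,1]>150)&(H[...,0]>100)&(H[...,0]<125)
for v in (230,250,270,290,310):
    u=np.where(b[v,260:380])[0]+260; print(v,u.min() if len(u) else 0,u.max() if len(u) else 0)
g=d['img'][195:240,270:370].min(-1)>200; vu=np.argwhere(g); print(vu.min(0)+[195,270],vu.max(0)+[195,270])
save(d['img'],'w3',(220,130,480,330),3)
E
```

```text
4.85 [ 607.9 -125.8  215.2] -0.002 [-0.0023  0.     -1.    ] 26.58417972571287 [ 0.   0.3 -0.9]
(array([ 69., 219.,  22., 117.]), array([ 651.7, -364.5,   55. ]))
(array([321., 175.,  42.,  44.]), array([ 608. , -121.5,   55. ]))
(array([397., 171.,  42.,  45.]), array([604.8, -51.6,  55. ]))
(array([473., 168.,  41.,  47.]), array([601.5,  18.4,  55. ]))
[315.4405569  213.37491019]
[315.10024325 236.73637115]
[314.3413002  288.83542322]
230 308 327
250 295 340
270 289 346
290 286 349
310 284 352
[195 280] [224 369]
```

View pics/w3.png

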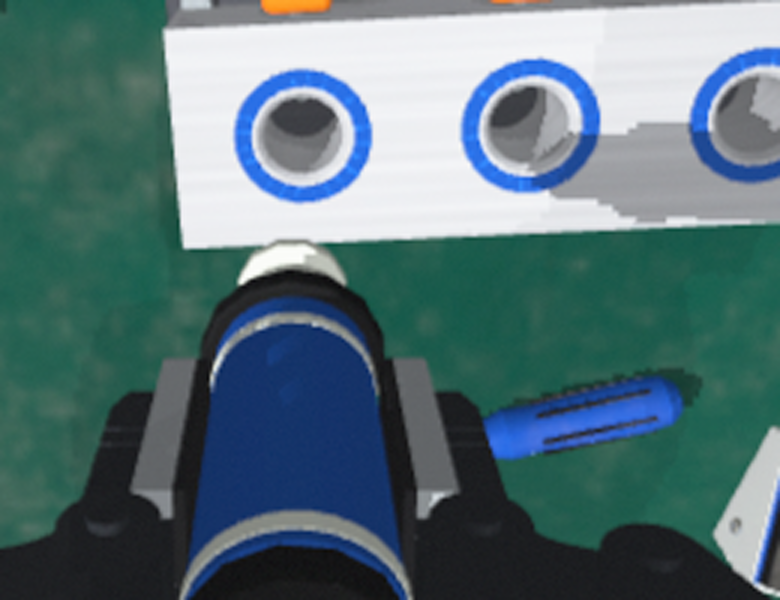

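>>> jog_arm([
  [15,[0.02,0.02,0.3],[0,0,0]],
  [15,[0.025,0.02,0.6],[0,0,0]],
  [15,[0.025,0.02,0.9],[0,0,0]],
  [15,[0.025,0.02,0.9],[0,0,0]],
  [15,[0.025,0.02,0.9],[0,0,0]],
])

```text
clock: 5.52
position: [606.8, -123.8, 127.7]
ee_rot: [0.001, 1.0, -0.0, 0.001]
contact_force: [-0.2, -0.2, -1.2]
gripper_width: 26.7
grasp_force: 60.5
```

>>> jog_arm([
  [15,[0,0,0.05],[0,0,0]],
  [15,[0,0,0.1],[0,0,0]],
  [15,[0,0,0.15],[0,0,0]],
  [15,[0,0,0.2],[0,0,0]],
  [15,[0,0,0.24],[0,0,0]],
  [15,[0,0,0.24],[0,0,0]],
])

```text
clock: 6.28
position: [605.4, -122.8, 101.4]
ee_rot: [0.0, 1.0, 0.0, -0.001]
contact_force: [-1.5, 0.3, -2.1]
gripper_width: 26.6
grasp_force: 60.5
```

>>> jog_arm([
  [15,[0,0,0.04],[0,0,0]],
  [15,[0,0,0.08],[0,0,0]],
  [15,[0,0,0.12],[0,0,0]],
  [15,[0,0,0.16],[0,0,0]],
  [15,[0,0,0.19],[0,0,0]],
  [15,[0,0,0.2],[0,0,0]],
  [15,[0,0,0.2],[0,0,0]],
])

```text
clock: 7.15
position: [605.4, -123.0, 82.2]
ee_rot: [0.0, 1.0, -0.0, -0.001]
contact_force: [-5.3, -0.9, 3.5]
gripper_width: 26.8
grasp_force: 60.9
```

>>> jog_arm([
  [15,[0.01,0,0.02],[0,0,0]],
  [15,[0.02,0,0.03],[0,0,0]],
  [15,[0.02,0,0.03],[0,0,0]],
  [15,[0.02,0,0.03],[0,0,0]],
])

```text
clock: 7.65
position: [605.3, -123.0, 82.0]
ee_rot: [-0.0, 1.0, -0.0, 0.002]
contact_force: [-6.7, 0.6, 12.3]
gripper_width: 26.5
grasp_force: 61.9
```

>>> jog_arm([
  [48,[0,0,-0.03],[0,0,0]],
  [48,[0,0,-0.03],[0,0,0]],
  [48,[0,0,-0.03],[0,0,0]],
  [48,[0,0,-0.5],[0,0,0]],
  [48,[0,0,-1],[0,0,0]],
  [48,[0,0,-1],[0,0,0]],
])

```text
clock: 8.4
position: [607.3, -123.1, 184.2]
ee_rot: [-0.0, 1.0, -0.0, 0.005]
contact_force: [-0.1, -0.0, -0.4]
gripper_width: 47.8
grasp_force: 0.0
```

>>> jog_arm([
  [60,[0.5,-0.5,0],[0,0,0]],
  [60,[0.7,-1,0],[0,0,0]],
  [60,[0.7,-1,0],[0,0,0]],
])

```text
clock: 8.78
position: [531.8, -225.6, 178.3]
ee_rot: [0.003, 1.0, 0.0, -0.001]
contact_force: [0.3, 0.4, 0.2]
gripper_width: 60.4
grasp_force: 0.0
```

>>> jog_arm([
  [60,[0.4,-0.4,0],[0,0,0]],
  [60,[0.7,-0.74,0],[0,0,0]],
  [60,[0.7,-0.74,0],[0,0,0]],
  [60,[0.7,-0.74,0],[0,0,0]],
])

```text
clock: 9.28
position: [464.5, -296.4, 178.8]
ee_rot: [0.0, 1.0, 0.0, -0.0]
contact_force: [0.4, 0.0, -0.3]
gripper_width: 60.0
grasp_force: 0.0
```

```bash
cat > caps.py <<'E'
from h import *
c,p,th,zz,w,f=pose();print(c,p.round(1),round(th,3),zz.round(4),w,f.round(1))
d=cam('wrist');P=cloud(d)
for q in comps((P[...,2]>119)&(P[...,2]<142)&(d['img'].max(-1)<110),300):
    vu=np.argwhere(q);m=vu.mean(0)[::-1];print(len(vu),m.round(0),P[q].mean(0).round(1))
E
python3 caps.py
```

```text
9.275 [ 464.5 -296.4  178.8] -0.0 [-1.e-04  2.e-04 -1.e+00] 60.02138293846713 [ 0.4  0.  -0.3]
2098 [319. 108.] [ 396.2 -294.1  129.7]
1572 [315. 223.] [ 465.  -296.6  129.5]
```

>>> jog_arm([
  [60,[0,0,0.35],[0,0,0]],
  [60,[0,0,0.7],[0,0,0]],
  [60,[0,0,1],[0,0,0]],
  [60,[0,0,1],[0,0,0]],
  [15,[0,0,1],[0,0,0]],
  [15,[0,0,1],[0,0,0]],
  [15,[0,0,1],[0,0,0]],
  [15,[0,0,1],[0,0,0]],
  [15,[0,0,1],[0,0,0]],
])

```text
clock: 10.45
position: [465.4, -297.0, 80.9]
ee_rot: [0.0, 1.0, -0.001, 0.002]
contact_force: [1.7, 2.4, 6.3]
gripper_width: 26.7
grasp_force: 58.8
```

>>> jog_arm([
  [15,[0,0,-0.5],[0,0,0]],
  [15,[0,0,-1],[0,0,0]],
  [15,[0,0,-1],[0,0,0]],
])

```text
clock: 10.82
position: [466.1, -297.8, 183.8]
ee_rot: [0.0, 1.0, -0.002, 0.004]
contact_force: [-0.4, -0.3, -0.5]
gripper_width: 26.7
grasp_force: 60.4
```

>>> jog_arm([
  [15,[0,0.5,-0.3],[0,0,0]],
  [15,[-0.5,1,-0.37],[0,0,0]],
  [15,[-0.7,1,-0.37],[0,0,0]],
  [15,[-0.7,1,-0.37],[0,0,0]],
])

```text
clock: 11.32
position: [534.6, -195.8, 214.6]
ee_rot: [-0.0, 1.0, 0.0, -0.001]
contact_force: [-1.3, -0.8, -1.2]
gripper_width: 26.9
grasp_force: 60.5
```

>>> jog_arm([
  [15,[-0.35,0.5,0],[0,0,0]],
  [15,[-0.68,1,0],[0,0,0]],
  [15,[-0.68,1,0],[0,0,0]],
  [15,[-0.68,1,0],[0,0,0]],
])

```text
clock: 11.82
position: [600.8, -97.3, 215.1]
ee_rot: [0.001, 1.0, -0.0, -0.002]
contact_force: [0.0, -0.3, -1.8]
gripper_width: 26.8
grasp_force: 60.5
```

>>> jog_arm([
  [15,[0,0.3,0],[0,0,0]],
  [15,[0,0.43,0],[0,0,0]],
  [15,[0,0.43,0],[0,0,0]],
  [15,[0,0.43,0],[0,0,0]],
])

```text
clock: 12.32
position: [601.9, -54.8, 216.4]
ee_rot: [0.001, 1.0, -0.0, -0.0]
contact_force: [0.2, 0.2, -0.3]
gripper_width: 26.4
grasp_force: 60.5
```

```bash
cat > align.py <<'E'
from h import *
c,p,th,zz,w,f=pose();print(c,p.round(1),round(th,3),zz.round(4),w,f.round(1))
d=cam('wrist')
for q in ports(d):
  if 30<q[0][2]<60 and q[0][3]<60: print(q)
print(proj(d,p-[0,0,65]))
H=whitecol(d['img']);b=(H[...,1]>150)&(H[...,0]>100)&(H[...,0]<125)
for v in (260,280,300):
    u=np.where(b[v,260:380])[0]+260; print(v,(u.min()+u.max())/2)
P=cloud(d); k=(d['range_z']>0)&(d['range_z']<300); k[:, :300]=0;k[:,335:]=0; print('tube top row',np.argwhere(k)[:,0].min())
save(d['img'],'al_%d'%(c*100))
E
python3 align.py
```

```text
12.325 [601.9 -54.8 216.4] -0.002 [-1.e-04 -2.e-04 -1.e+00] 26.35467040020487 [ 0.2  0.2 -0.3]
(array([244., 181.,  43.,  46.]), array([ 608.5, -121.9,   55. ]))
(array([319., 177.,  42.,  44.]), array([604.8, -51.7,  55. ]))
(array([395., 174.,  42.,  45.]), array([601.6,  18.3,  55. ]))
[315.45691057 213.17249437]
260 334.0
280 317.5
300 318.0
tube top row 202
```

```bash
python3 -c "
import cv2;i=cv2.imread('pics/al_1232.png');cv2.imwrite('pics/v1.png',cv2.resize(i[100:300,140:440],None,fx=2.6,fy=2.6))"
```

```text
(no output)
```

View pics/v1.png

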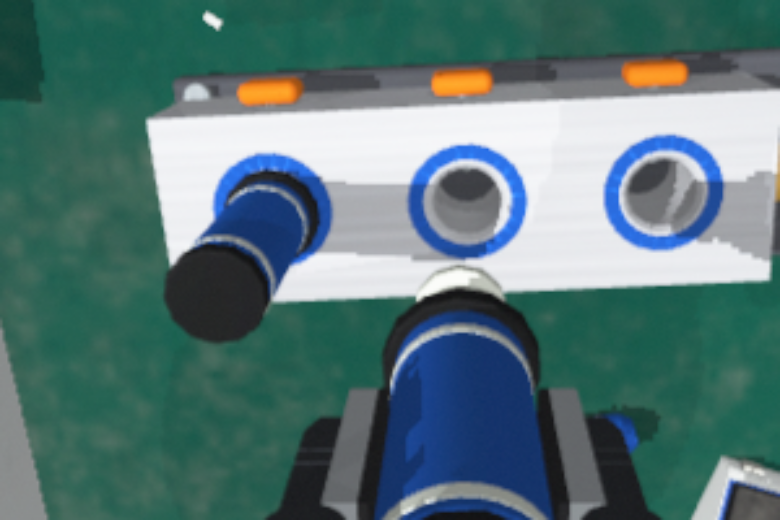

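>>> jog_arm([
  [15,[0,0.017,0.3],[0,0,0]],
  [15,[0,0.017,0.6],[0,0,0]],
  [15,[0,0.017,0.85],[0,0,0]],
  [15,[0,0.017,0.85],[0,0,0]],
  [15,[0,0.017,0.9],[0,0,0]],
  [15,[0,0.017,0.95],[0,0,0]],
  [15,[0,0.017,1],[0,0,0]],
  [15,[0,0.017,1],[0,0,0]],
])

```text
clock: 13.38
position: [602.2, -52.1, 116.2]
ee_rot: [0.0, 1.0, -0.0, -0.0]
contact_force: [0.7, 0.5, -1.1]
gripper_width: 27.0
grasp_force: 60.5
```

Tube 1 is seated in the left port, at about (270,215) in the crop, with its latch pad level with the others. I'll push tube 2 home.

>>> jog_arm([
  [15,[0,0,0.05],[0,0,0]],
  [15,[0,0,0.1],[0,0,0]],
  [15,[0,0,0.14],[0,0,0]],
  [15,[0,0,0.18],[0,0,0]],
  [15,[0,0,0.22],[0,0,0]],
  [15,[0,0,0.26],[0,0,0]],
  [15,[0,0,0.29],[0,0,0]],
  [15,[0,0,0.31],[0,0,0]],
  [15,[0,0,0.33],[0,0,0]],
  [15,[0,0,0.33],[0,0,0]],
])

```text
clock: 14.62
position: [603.3, -52.3, 85.9]
ee_rot: [-0.0, 1.0, -0.0, 0.001]
contact_force: [0.7, -0.6, 12.8]
gripper_width: 26.5
grasp_force: 62.1
```

>>> jog_arm([
  [48,[0,0,-0.03],[0,0,0]],
  [48,[0,0,-0.03],[0,0,0]],
  [48,[0,0,-0.03],[0,0,0]],
  [48,[0,0,-0.5],[0,0,0]],
  [48,[0,0,-1],[0,0,0]],
  [48,[0,0,-1],[0,0,0]],
])

```text
clock: 15.38
position: [604.4, -52.0, 187.7]
ee_rot: [0.0, 1.0, 0.0, 0.004]
contact_force: [0.4, -0.2, -0.4]
gripper_width: 48.0
grasp_force: 0.0
```

>>> jog_arm([
  [60,[0.4,-0.4,0],[0,0,0]],
  [60,[0.7,-0.8,0],[0,0,0]],
  [60,[0.7,-0.8,0],[0,0,0]],
])

```text
clock: 15.75
position: [529.0, -133.9, 182.2]
ee_rot: [0.002, 1.0, 0.0, -0.002]
contact_force: [0.5, 0.0, 0.1]
gripper_width: 60.3
grasp_force: 0.0
```

>>> jog_arm([
  [60,[0.4,-0.4,0],[0,0,0]],
  [60,[0.7,-0.8,0],[0,0,0]],
  [60,[0.7,-0.8,0],[0,0,0]],
])

```text
clock: 16.12
position: [460.0, -213.3, 182.4]
ee_rot: [0.002, 1.0, 0.0, -0.001]
contact_force: [1.5, 0.5, -0.6]
gripper_width: 59.8
grasp_force: 0.0
```

>>> jog_arm([
  [60,[0.4,-0.4,0],[0,0,0]],
  [60,[0.67,-0.82,0],[0,0,0]],
  [60,[0.67,-0.82,0],[0,0,0]],
  [60,[0.67,-0.82,0],[0,0,0]],
])

```text
clock: 16.62
position: [395.7, -293.6, 182.8]
ee_rot: [0.0, 1.0, 0.0, -0.0]
contact_force: [0.0, 0.1, -0.1]
gripper_width: 59.8
grasp_force: 0.0
```

```bash
python3 caps.py
```

```text
16.625 [ 395.7 -293.6  182.8] -0.0 [-5.e-04  4.e-04 -1.e+00] 59.82175239295387 [ 0.   0.1 -0.1]
1527 [315. 219.] [ 395.2 -293.9  129.5]
```

>>> jog_arm([
  [60,[0,0,0.35],[0,0,0]],
  [60,[0,0,0.7],[0,0,0]],
  [60,[0,0,1],[0,0,0]],
  [60,[0,0,1],[0,0,0]],
  [15,[0,0,1],[0,0,0]],
  [15,[0,0,1],[0,0,0]],
  [15,[0,0,1],[0,0,0]],
  [15,[0,0,1],[0,0,0]],
  [15,[0,0,1],[0,0,0]],
])

```text
clock: 17.8
position: [396.4, -294.3, 84.8]
ee_rot: [0.0, 1.0, -0.001, 0.002]
contact_force: [1.5, 1.4, 6.8]
gripper_width: 26.2
grasp_force: 58.7
```

>>> jog_arm([
  [15,[0,0,-0.5],[0,0,0]],
  [15,[0,0,-1],[0,0,0]],
  [15,[0,0,-1],[0,0,0]],
])

```text
clock: 18.18
position: [397.2, -295.1, 187.5]
ee_rot: [0.0, 1.0, -0.002, 0.004]
contact_force: [-0.1, 1.2, -1.4]
gripper_width: 26.6
grasp_force: 60.3
```

>>> jog_arm([
  [15,[-0.1,0.5,-0.3],[0,0,0]],
  [15,[-0.3,1,-0.4],[0,0,0]],
  [15,[-0.3,1,-0.4],[0,0,0]],
])

```text
clock: 18.55
position: [425.8, -191.7, 223.4]
ee_rot: [-0.002, 1.0, 0.0, 0.0]
contact_force: [-0.4, 0.2, -0.7]
gripper_width: 26.2
grasp_force: 60.4
```

>>> jog_arm([
  [15,[-0.3,0.5,0],[0,0,0]],
  [15,[-0.7,1,0],[0,0,0]],
  [15,[-0.7,1,0],[0,0,0]],
])

```text
clock: 18.92
position: [496.3, -92.2, 221.7]
ee_rot: [-0.001, 1.0, 0.0, -0.001]
contact_force: [-0.3, -0.3, -0.7]
gripper_width: 26.5
grasp_force: 60.4
```

>>> jog_arm([
  [15,[-0.5,0.5,0],[0,0,0]],
  [15,[-1,1,0],[0,0,0]],
  [15,[-1.0,1,0],[0,0,0]],
  [15,[-1,1,0],[0,0,0]],
])

```text
clock: 19.42
position: [594.6, 5.3, 221.6]
ee_rot: [0.001, 1.0, -0.0, -0.002]
contact_force: [-0.1, 0.3, -0.6]
gripper_width: 26.5
grasp_force: 60.4
```

```bash
python3 align.py;python3 -c "
from h import *
go(599.5,17.3,140)"
```

```text
19.425 [594.6   5.3 221.6] -0.001 [-3.6e-03 -6.0e-04 -1.0e+00] 26.464488055010374 [-0.1  0.3 -0.6]
(array([179., 191.,  44.,  55.]), array([ 612.3, -126.3,   55. ]))
(array([257., 183.,  38.,  45.]), array([603.9, -51.1,  55. ]))
(array([330., 180.,  41.,  43.]), array([601.5,  18.3,  55. ]))
[315.50411631 213.4867632 ]
260 317.5
280 317.5
300 318.5
tube top row 0
  shift [-0.057  0.126  0.82 ] turnz None
```

>>> jog_arm([
  [15,[-0.04,0.115,0],[0,0,0]],
  [15,[-0.04,0.115,0.3],[0,0,0]],
  [15,[-0.04,0.115,0.6],[0,0,0]],
  [15,[-0.04,0.115,0.82],[0,0,0]],
  [15,[-0.04,0.115,0.87],[0,0,0]],
  [15,[-0.04,0.115,0.87],[0,0,0]],
])

```text
clock: 20.23
position: [599.4, 17.1, 137.0]
ee_rot: [0.0, 1.0, -0.0, 0.0]
contact_force: [-0.9, -0.8, -0.8]
gripper_width: 26.4
grasp_force: 60.4
```

>>> jog_arm([
  [15,[0,0,0.08],[0,0,0]],
  [15,[0,0,0.16],[0,0,0]],
  [15,[0,0,0.22],[0,0,0]],
  [15,[0,0,0.27],[0,0,0]],
  [15,[0,0,0.32],[0,0,0]],
  [15,[0,0,0.37],[0,0,0]],
  [15,[0,0,0.42],[0,0,0]],
  [15,[0,0,0.46],[0,0,0]],
  [15,[0,0,0.485],[0,0,0]],
  [15,[0,0,0.485],[0,0,0]],
])

```text
clock: 21.48
position: [600.4, 17.3, 89.7]
ee_rot: [-0.0, 1.0, -0.0, 0.001]
contact_force: [1.7, -0.1, 9.6]
gripper_width: 26.8
grasp_force: 61.4
```

>>> jog_arm([
  [15,[0,0,0.01],[0,0,0]],
  [48,[0,0,-0.02],[0,0,0]],
  [48,[0,0,-0.02],[0,0,0]],
  [48,[0,0,-0.02],[0,0,0]],
  [48,[0,0,-0.5],[0,0,0]],
  [48,[0,0,-1],[0,0,0]],
  [48,[0,0,-1],[0,0,0]],
])

```text
clock: 22.35
position: [601.5, 17.8, 192.1]
ee_rot: [0.0, 1.0, 0.001, 0.004]
contact_force: [0.7, 0.2, -0.5]
gripper_width: 47.9
grasp_force: 0.0
```

>>> jog_arm([
  [85,[0.3,0.4,0],[0,0,0]],
  [85,[0.58,0.88,0],[0,0,0]],
  [85,[0.58,0.88,0],[0,0,0]],
])

```text
clock: 22.72
position: [539.0, 107.5, 186.7]
ee_rot: [-0.002, 1.0, -0.0, -0.001]
contact_force: [0.2, -0.5, -0.3]
gripper_width: 85.3
grasp_force: 0.0
```

>>> jog_arm([
  [85,[0.3,0.4,0],[0,0,0]],
  [85,[0.58,0.88,0],[0,0,0]],
  [85,[0.58,0.88,0],[0,0,0]],
])

```text
clock: 23.1
position: [481.9, 195.1, 187.0]
ee_rot: [-0.002, 1.0, -0.0, -0.001]
contact_force: [1.8, -0.4, -0.0]
gripper_width: 85.0
grasp_force: 0.0
```

>>> jog_arm([
  [85,[0.3,0.4,0],[0,0,-0.1]],
  [85,[0.58,0.88,0],[0,0,-0.124]],
  [85,[0.58,0.88,0],[0,0,-0.124]],
  [85,[0.58,0.88,0],[0,0,-0.124]],
  [85,[0.58,0.88,0],[0,0,-0.124]],
])

```text
clock: 23.72
position: [426.1, 280.1, 187.4]
ee_rot: [-0.063, 0.998, -0.0, -0.0]
contact_force: [-0.1, 0.8, 0.2]
gripper_width: 85.3
grasp_force: 0.0
```

```bash
cat > box.py <<'E'
# measure the box top nearest below the TCP: box.py height
import sys; from h import *
top=float(sys.argv[1])
c,p,th,zz,w,f=pose();print(c,p.round(1),round(th,3),zz.round(4),w,f.round(1))
d=cam('wrist');P=cloud(d)
for q in comps(abs(P[...,2]-top)<7,1500):
    vu=np.argwhere(q); a=rect(ray(d,vu[:,::-1],top)[:,:2]); v0,u0=vu.min(0);v1,u1=vu.max(0)
    if a[1]<170: print(q.sum(),[np.round(x,3) for x in a],'rows',v0,v1,'cols',u0,u1,'z',np.nanmedian(P[q][:,2]).round(1))
save(d['img'],'box_%d'%(c*100))
E
python3 box.py 24
```

```text
23.725 [426.1 280.1 187.4] 0.127 [-7.e-04 -8.e-04 -1.e+00] 85.28936533355507 [-0.1  0.8  0.2]
8164 [array([427.287, 284.949]), np.float32(119.177), np.float32(61.564), np.float32(0.135)] rows 110 233 cols 286 355 z 24.0
```

>>> jog_arm([
  [85,[-0.4,0.03,-0.06],[0,0,0]],
  [85,[-0.85,0.05,-0.06],[0,0,0]],
  [85,[-0.85,0.05,-0.06],[0,0,0]],
])

```text
clock: 24.15
position: [511.8, 296.6, 192.8]
ee_rot: [-0.063, 0.998, -0.0, -0.0]
contact_force: [-0.1, 0.5, -0.2]
gripper_width: 85.3
grasp_force: 0.0
```

>>> jog_arm([
  [85,[-0.4,0.03,-0.06],[0,0,0.13]],
  [85,[-0.85,0.05,-0.06],[0,0,0.255]],
  [85,[-0.85,0.05,-0.06],[0,0,0.255]],
  [85,[-0.85,0.05,-0.06],[0,0,0.255]],
  [85,[-0.85,0.05,-0.06],[0,0,0.255]],
])

```text
clock: 24.78
position: [591.7, 312.9, 200.3]
ee_rot: [0.069, 0.998, -0.0, -0.0]
contact_force: [1.0, 0.2, 0.4]
gripper_width: 85.1
grasp_force: 0.0
```

```bash
python3 box.py 36
```

```text
24.775 [591.7 312.9 200.3] -0.137 [-2.e-04  0.e+00 -1.e+00] 85.06521261749663 [1.  0.2 0.4]
2793 [array([472.013,  78.9  ]), np.float32(90.786), np.float32(39.303), np.float32(-0.435)] rows 10 120 cols 0 47 z 35.2
8111 [array([594.038, 316.002]), np.float32(121.144), np.float32(61.367), np.float32(-0.143)] rows 109 234 cols 286 354 z 35.9
3692 [array([599.389,  94.147]), np.float32(87.664), np.float32(72.183), np.float32(-1.506)] rows 168 251 cols 54 146 z 34.8
```

>>> jog_arm([
  [85,[-0.008,0.006,0.4],[0,0,0.006]],
  [85,[-0.008,0.006,0.8],[0,0,0.006]],
  [85,[-0.008,0.006,1],[0,0,0.006]],
  [85,[-0.008,0.006,1],[0,0,0.006]],
])

```text
clock: 25.32
position: [592.1, 313.1, 98.4]
ee_rot: [0.072, 0.997, -0.001, -0.001]
contact_force: [-0.7, -1.0, 0.7]
gripper_width: 85.1
grasp_force: 0.0
```

>>> jog_arm([
  [85,[0,0,0.4],[0,0,0]],
  [85,[0,0,0.7],[0,0,0]],
  [85,[0,0,0.9],[0,0,0]],
  [85,[0,0,0.95],[0,0,0]],
  [85,[0,0,0.95],[0,0,0]],
])

```text
clock: 25.95
position: [594.2, 314.4, 6.2]
ee_rot: [0.072, 0.997, 0.001, 0.001]
contact_force: [0.8, -0.2, 0.7]
gripper_width: 85.4
grasp_force: 0.0
```

>>> jog_arm([
  [85,[0,0,0.06],[0,0,0]],
  [85,[0,0,0.06],[0,0,0]],
  [50,[0,0,0.06],[0,0,0]],
  [50,[0,0,0.06],[0,0,0]],
  [50,[0,0,0.06],[0,0,0]],
  [50,[0,0,0.06],[0,0,0]],
])

```text
clock: 26.7
position: [594.0, 314.1, -0.5]
ee_rot: [0.072, 0.997, 0.0, 0.001]
contact_force: [-0.7, 0.8, 3.6]
gripper_width: 61.2
grasp_force: 67.0
```

>>> jog_arm([
  [50,[0,0,-0.4],[0,0,0]],
  [50,[0,0,-0.9],[0,0,0]],
  [50,[0,0,-0.9],[0,0,0]],
  [50,[0,0,-0.9],[0,0,0]],
])

```text
clock: 27.2
position: [592.4, 313.0, 87.4]
ee_rot: [0.072, 0.997, -0.001, -0.001]
contact_force: [0.0, -1.0, -2.6]
gripper_width: 61.3
grasp_force: 66.7
```

```bash
python3 box.py 130; python3 - <<'E'
from h import *
d=cam('wrist');P=cloud(d);p=pose()[1]
for v in (60,120,180): print(P[v,320].round(1),(P[v,320]-p).round(1))
save(d['img'],'held1')
E
```

```text
27.2 [592.4 313.   87.4] -0.145 [-0.0028 -0.0011 -1.    ] 61.30196774388143 [ 0.  -1.  -2.6]
33695 [array([575.471, 307.57 ]), np.float32(88.577), np.float32(74.972), np.float32(-0.147)] rows 162 386 cols 185 410 z 123.9
[498.3 329.2   0.9] [-94.   16.5 -85.5]
[535.1 324.   -1.8] [-57.2  11.2 -88.2]
[540.3 322.7 123.2] [-52.    9.9  36.8]
```

View pics/held1.png

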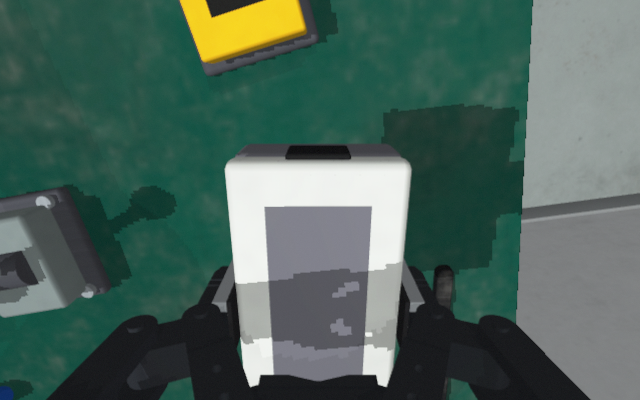

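```bash
cat > held.py <<'E'
from h import *
c,p,th,zz,w,f=pose();print(c,p.round(1),round(th,3),zz.round(4),w,f.round(1))
d=cam('wrist');P=cloud(d)
M=R.from_quat(read_state()['ee_rot']).as_matrix()
q=(P-p)@M   # tool coords
k=(abs(q[...,2]+36.5)<5)&(q[...,0]>15); k[:, :150]=0;k[:,500:]=0
k=max(comps(k,500),key=np.sum)
vu=np.argwhere(k); t=(ray(d,vu[:,::-1],p[2]+36.5)-p)@M
xs=[t[vu[:,1]==u,0].max() for u in range(260,381,5)]
print('near edge x_t',np.median(xs).round(2),'slope',np.polyfit([np.median(t[vu[:,1]==u,1]) for u in range(260,381,5)],xs,1)[0].round(4))
L=[];Rr=[]
for v in range(180,241,5):
    y=t[vu[:,0]==v,1]; L.append(y.min());Rr.append(y.max())
print('y_t sides',np.median(L).round(2),np.median(Rr).round(2),'mid',((np.median(L)+np.median(Rr))/2).round(2))
E
python3 held.py
```

```text
27.3 [592.3 312.8  86.4] -0.145 [-0.0039 -0.0025 -1.    ] 61.32582978203943 [-0.2  0.2 -2.8]
near edge x_t 60.89 slope -0.0062
y_t sides -28.6 31.37 mid 1.38
```

>>> jog_arm([
  [50,[0.4,-0.13,0],[0,0,0]],
  [50,[0.79,-0.263,0],[0,0,0]],
  [50,[0.79,-0.263,0],[0,0,0]],
])

```text
clock: 27.72
position: [508.4, 297.5, 87.5]
ee_rot: [0.071, 0.997, -0.002, -0.002]
contact_force: [0.8, 0.3, -2.2]
gripper_width: 61.4
grasp_force: 66.5
```

>>> jog_arm([
  [50,[0.4,-0.13,0],[0,0,-0.1]],
  [50,[0.79,-0.263,0.2],[0,0,-0.2]],
  [50,[0.79,-0.263,0.3],[0,0,-0.267]],
  [50,[0.79,-0.263,0.3],[0,0,-0.267]],
  [50,[0.79,-0.263,0.3],[0,0,-0.267]],
  [50,[0.79,-0.263,0.3],[0,0,-0.267]],
])

```text
clock: 28.48
position: [430.5, 284.8, 59.1]
ee_rot: [-0.067, 0.998, 0.0, 0.0]
contact_force: [0.3, -0.8, -1.6]
gripper_width: 61.4
grasp_force: 66.4
```

```bash
python3 -c "
from h import *
c,p,th,zz,w,f=pose();print(c,p.round(1),round(th,3),zz.round(4),w,f.round(1))
go(428,283.6,23.5,.135)"
```

```text
28.475 [430.5 284.8  59.1] 0.134 [ 7.e-04  8.e-04 -1.e+00] 61.43410324948621 [ 0.3 -0.8 -1.6]
  shift [ 0.027 -0.009  0.356] turnz -0.001
```

>>> jog_arm([
  [50,[0.025,-0.009,0.1],[0,0,0]],
  [50,[0.025,-0.009,0.2],[0,0,0]],
  [50,[0.025,-0.009,0.28],[0,0,0]],
  [50,[0.025,-0.009,0.33],[0,0,0]],
  [50,[0.025,-0.009,0.36],[0,0,0]],
  [50,[0.025,-0.009,0.36],[0,0,0]],
  [50,[0.025,-0.009,0.36],[0,0,0]],
])

```text
clock: 29.35
position: [427.3, 283.1, 23.4]
ee_rot: [-0.068, 0.998, 0.0, 0.0]
contact_force: [-2.7, -2.4, 5.5]
gripper_width: 61.4
grasp_force: 67.1
```

>>> jog_arm([
  [85,[0,0,0],[0,0,0]],
  [85,[0,0,0],[0,0,0]],
  [85,[0,0,0],[0,0,0]],
  [85,[0,0,-0.5],[0,0,0]],
  [85,[0,0,-1],[0,0,0]],
  [85,[0,0,-1],[0,0,0]],
])

```text
clock: 30.1
position: [429.4, 285.4, 126.9]
ee_rot: [-0.068, 0.998, 0.003, 0.004]
contact_force: [0.2, -0.2, -0.6]
gripper_width: 84.8
grasp_force: 0.0
```

>>> jog_arm([
  [85,[0,0,-0.5],[0,0,0]],
  [85,[0,0,-1],[0,0,0]],
  [85,[0,0,-1],[0,0,0]],
  [85,[0,0,-1],[0,0,0]],
  [85,[0,0,-1],[0,0,0]],
])

```text
clock: 30.72
position: [426.7, 282.5, 220.9]
ee_rot: [-0.068, 0.998, -0.001, -0.001]
contact_force: [0.4, 0.2, -0.5]
gripper_width: 85.3
grasp_force: 0.0
```

```bash
python3 box.py 60; ls -t pics|head -1; python3 - <<'E'
import cv2,glob,os
f=max(glob.glob('pics/box_*'),key=os.path.getmtime);i=cv2.imread(f);cv2.imwrite('pics/v2.png',cv2.resize(i[60:260,240:400],None,fx=3,fy=3))
E
```

```text
30.725 [426.7 282.5 220.9] 0.135 [-0.0026 -0.0027 -1.    ] 85.25223146716829 [ 0.4  0.2 -0.5]
8290 [array([427.435, 284.464]), np.float32(121.571), np.float32(61.369), np.float32(0.136)] rows 108 235 cols 284 353 z 59.9
3825 [array([597.806,  13.299]), np.float32(99.987), np.float32(70.533), np.float32(-1.533)] rows 265 326 cols 0 91 z 54.9
box_3072.png
```

View pics/v2.png

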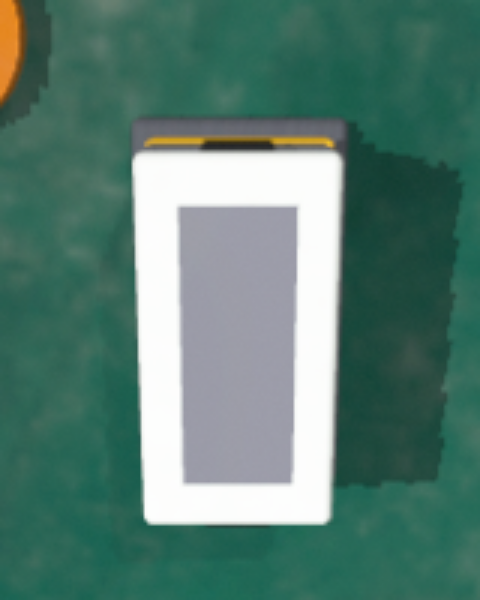

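>>> jog_arm([
  [85,[0.03,-0.4,0.07],[0,0,0]],
  [85,[0.06,-0.8,0.07],[0,0,0.024]],
  [85,[0.06,-0.8,0.07],[0,0,0.024]],
])

```text
clock: 31.15
position: [431.6, 200.8, 214.8]
ee_rot: [-0.054, 0.999, -0.001, -0.001]
contact_force: [1.1, -0.2, 0.2]
gripper_width: 85.0
grasp_force: 0.0
```

>>> jog_arm([
  [85,[0.03,-0.4,0.07],[0,0,0]],
  [85,[0.06,-0.8,0.07],[0,0,0]],
  [85,[0.06,-0.8,0.07],[0,0,0]],
])

```text
clock: 31.52
position: [434.7, 121.5, 208.1]
ee_rot: [-0.054, 0.999, -0.0, -0.001]
contact_force: [-0.8, -0.3, -0.1]
gripper_width: 84.8
grasp_force: 0.0
```

>>> jog_arm([
  [85,[0.03,-0.4,0.07],[0,0,0]],
  [85,[0.04,-0.78,0.07],[0,0,0]],
  [85,[0.04,-0.78,0.07],[0,0,0]],
  [85,[0.04,-0.78,0.07],[0,0,0]],
  [85,[0.04,-0.78,0.07],[0,0,0]],
])

```text
clock: 32.15
position: [439.9, 46.0, 201.7]
ee_rot: [-0.056, 0.998, 0.0, 0.0]
contact_force: [-0.6, -0.5, 0.0]
gripper_width: 85.0
grasp_force: 0.0
```

```bash
python3 box.py 36
```

```text
32.15 [439.9  46.  201.7] 0.112 [ 1.e-04  0.e+00 -1.e+00] 84.95273414134569 [-0.6 -0.5  0. ]
8325 [array([ 458.783, -109.865]), np.float32(122.198), np.float32(63.589), np.float32(0.069)] rows 107 233 cols 106 187 z 35.8
8030 [array([441.623,  46.224]), np.float32(121.494), np.float32(61.379), np.float32(0.107)] rows 108 233 cols 282 350 z 35.9
2264 [array([594.917,  95.052]), np.float32(73.289), np.float32(72.827), np.float32(-1.524)] rows 285 340 cols 311 381 z 35.1
```

>>> jog_arm([
  [85,[-0.015,-0.015,0.4],[0,0,0.005]],
  [85,[-0.015,-0.015,0.8],[0,0,0.005]],
  [85,[-0.015,-0.015,1],[0,0,0.005]],
  [85,[-0.015,-0.015,1],[0,0,0.005]],
])

```text
clock: 32.7
position: [440.4, 43.8, 100.6]
ee_rot: [-0.053, 0.999, -0.001, -0.002]
contact_force: [-0.4, -0.1, 0.6]
gripper_width: 84.9
grasp_force: 0.0
```

>>> jog_arm([
  [85,[0,0,0.4],[0,0,0]],
  [85,[0,0,0.7],[0,0,0]],
  [85,[0,0,0.9],[0,0,0]],
  [85,[0,0,0.96],[0,0,0]],
  [85,[0,0,0.96],[0,0,0]],
])

```text
clock: 33.33
position: [442.1, 44.1, 6.5]
ee_rot: [-0.053, 0.999, 0.0, 0.001]
contact_force: [0.1, -0.6, -0.2]
gripper_width: 85.1
grasp_force: 0.0
```

>>> jog_arm([
  [85,[0,0,0.06],[0,0,0]],
  [85,[0,0,0.06],[0,0,0]],
  [50,[0,0,0.06],[0,0,0]],
  [50,[0,0,0.06],[0,0,0]],
  [50,[0,0,0.06],[0,0,0]],
  [50,[0,0,0.06],[0,0,0]],
])

```text
clock: 34.08
position: [441.7, 43.8, 0.4]
ee_rot: [-0.053, 0.999, 0.0, 0.001]
contact_force: [-1.6, 0.7, 5.7]
gripper_width: 61.3
grasp_force: 65.6
```

>>> jog_arm([
  [50,[0,0,-0.4],[0,0,0]],
  [50,[0,0,-0.9],[0,0,0]],
  [50,[0,0,-1],[0,0,0]],
  [50,[0,0,-1],[0,0,0]],
])

```text
clock: 34.58
position: [441.0, 43.6, 99.8]
ee_rot: [-0.052, 0.999, 0.0, 0.0]
contact_force: [-0.1, -0.0, -1.7]
gripper_width: 61.1
grasp_force: 66.2
```

>>> jog_arm([
  [50,[-0.02,0.4,0],[0,0,0]],
  [50,[-0.037,0.8,0],[0,0,0]],
  [50,[-0.037,0.8,0],[0,0,0]],
])

```text
clock: 34.95
position: [435.7, 124.9, 97.9]
ee_rot: [-0.054, 0.999, -0.001, -0.002]
contact_force: [-0.4, -1.0, -1.0]
gripper_width: 61.0
grasp_force: 66.2
```

>>> jog_arm([
  [50,[-0.02,0.4,0],[0,0,0]],
  [50,[-0.037,0.8,0],[0,0,0]],
  [50,[-0.037,0.8,0],[0,0,0]],
])

```text
clock: 35.33
position: [431.3, 204.4, 98.2]
ee_rot: [-0.054, 0.999, -0.001, -0.001]
contact_force: [-0.2, -0.6, -2.1]
gripper_width: 61.0
grasp_force: 66.2
```

>>> jog_arm([
  [50,[-0.02,0.4,0],[0,0,-0.02]],
  [50,[-0.037,0.8,0],[0,0,-0.027]],
  [50,[-0.037,0.8,0],[0,0,-0.027]],
  [50,[-0.037,0.8,0],[0,0,-0.027]],
  [50,[-0.037,0.8,0.1],[0,0,-0.027]],
  [50,[-0.037,0.8,0.1],[0,0,-0.027]],
])

```text
clock: 36.08
position: [426.5, 281.8, 88.6]
ee_rot: [-0.066, 0.998, -0.001, -0.001]
contact_force: [0.4, 0.8, -1.7]
gripper_width: 61.2
grasp_force: 66.2
```

```bash
python3 -c "
from h import *
c,p,th,zz,w,f=pose();print(c,p.round(1),round(th,3),zz.round(4),w,f.round(1))
go(427.2,283.2,60.4,.135)"
```

```text
36.075 [426.5 281.8  88.6] 0.132 [-0.0022 -0.0023 -1.    ] 61.18175253950754 [ 0.4  0.8 -1.7]
  shift [-0.009  0.014  0.282] turnz -0.003
```

>>> jog_arm([
  [50,[0,0.01,0.1],[0,0,-0.003]],
  [50,[0,0.01,0.18],[0,0,-0.003]],
  [50,[0,0.01,0.24],[0,0,-0.003]],
  [50,[0,0.01,0.24],[0,0,-0.003]],
  [50,[0,0.01,0.24],[0,0,-0.003]],
])

```text
clock: 36.7
position: [427.2, 284.6, 65.9]
ee_rot: [-0.068, 0.998, 0.0, 0.0]
contact_force: [-0.2, -0.3, -2.3]
gripper_width: 61.0
grasp_force: 66.2
```

>>> jog_arm([
  [50,[0,-0.012,0.02],[0,0,0]],
  [50,[0,-0.012,0.04],[0,0,0]],
  [50,[0,-0.012,0.055],[0,0,0]],
  [50,[0,-0.012,0.06],[0,0,0]],
  [50,[0,-0.012,0.06],[0,0,0]],
])

```text
clock: 37.33
position: [427.2, 283.2, 60.4]
ee_rot: [-0.068, 0.998, 0.0, 0.0]
contact_force: [-2.8, -2.1, 6.2]
gripper_width: 61.2
grasp_force: 67.1
```

Case 2 is down on target. I'll release it and look from above at the same relative height.

>>> jog_arm([
  [85,[0,0,0],[0,0,0]],
  [85,[0,0,0],[0,0,0]],
  [85,[0,0,0],[0,0,0]],
  [85,[0,0,-0.5],[0,0,0]],
  [85,[0,0,-1],[0,0,0]],
  [85,[0,0,-1],[0,0,0]],
])

```text
clock: 38.08
position: [429.2, 285.4, 164.0]
ee_rot: [-0.069, 0.998, 0.003, 0.004]
contact_force: [0.4, 0.1, -0.1]
gripper_width: 85.4
grasp_force: 0.0
```

>>> jog_arm([
  [85,[0,0,-0.5],[0,0,0]],
  [85,[0,0,-1],[0,0,0]],
  [85,[0,0,-1],[0,0,0]],
  [85,[0,0,-1],[0,0,0]],
  [85,[0,0,-1],[0,0,0]],
])

```text
clock: 38.7
position: [426.6, 282.6, 257.9]
ee_rot: [-0.068, 0.998, -0.001, -0.001]
contact_force: [0.1, -0.1, -0.4]
gripper_width: 85.3
grasp_force: 0.0
```

```bash
python3 box.py 96
```

```text
38.7 [426.6 282.6 257.9] 0.136 [-0.0027 -0.0027 -1.    ] 85.32647992298844 [ 0.1 -0.1 -0.4]
8246 [array([427.571, 284.61 ]), np.float32(121.949), np.float32(61.357), np.float32(0.137)] rows 108 235 cols 284 353 z 95.9
```

>>> jog_arm([
  [85,[0.03,-0.45,0.14],[0,0,0]],
  [85,[0.056,-0.98,0.14],[0,0,0]],
  [85,[0.056,-0.98,0.14],[0,0,0]],
])

```text
clock: 39.12
position: [434.4, 182.6, 244.8]
ee_rot: [-0.066, 0.998, -0.001, -0.001]
contact_force: [0.0, 0.3, 0.1]
gripper_width: 84.6
grasp_force: 0.0
```

>>> jog_arm([
  [85,[0.03,-0.45,0.14],[0,0,0]],
  [85,[0.056,-0.98,0.14],[0,0,0]],
  [85,[0.056,-0.98,0.14],[0,0,0]],
])

```text
clock: 39.5
position: [442.5, 85.5, 231.0]
ee_rot: [-0.066, 0.998, -0.0, -0.001]
contact_force: [-0.5, 0.7, 0.5]
gripper_width: 84.9
grasp_force: 0.0
```

>>> jog_arm([
  [85,[0.03,-0.45,0.14],[0,0,0]],
  [85,[0.056,-0.98,0.14],[0,0,0]],
  [85,[0.056,-0.98,0.14],[0,0,0]],
])

```text
clock: 39.88
position: [450.7, -11.8, 217.1]
ee_rot: [-0.066, 0.998, -0.0, -0.001]
contact_force: [0.0, 1.1, 0.6]
gripper_width: 85.0
grasp_force: 0.0
```

>>> jog_arm([
  [85,[0.03,-0.45,0.14],[0,0,0.03]],
  [85,[0.056,-0.97,0.14],[0,0,0.064]],
  [85,[0.056,-0.97,0.14],[0,0,0.064]],
  [85,[0.056,-0.97,0.14],[0,0,0.064]],
  [85,[0.056,-0.97,0.14],[0,0,0.064]],
])

```text
clock: 40.5
position: [458.5, -105.7, 203.8]
ee_rot: [-0.036, 0.999, 0.0, 0.0]
contact_force: [-0.6, 0.1, -0.6]
gripper_width: 84.8
grasp_force: 0.0
```

```bash
python3 box.py 36
```

```text
40.5 [ 458.5 -105.7  203.8] 0.072 [ 2.e-04  2.e-04 -1.e+00] 84.78205060340657 [-0.6  0.1 -0.6]
7641 [array([474.761, -93.965]), np.float32(122.004), np.float32(61.387), np.float32(0.069)] rows 125 246 cols 295 361 z 36.0
1952 [array([595.028,  99.654]), np.float32(72.396), np.float32(61.94), np.float32(0.043)] rows 277 333 cols 468 529 z 35.2
```

>>> jog_arm([
  [85,[-0.17,0.089,0],[0,0,0.003]],
  [85,[-0.17,0.089,0.4],[0,0,0.003]],
  [85,[-0.17,0.089,0.8],[0,0,0.003]],
  [85,[-0.17,0.089,1],[0,0,0.003]],
  [85,[-0.17,0.089,1],[0,0,0.003]],
])

```text
clock: 41.18
position: [474.4, -96.3, 102.5]
ee_rot: [-0.034, 0.999, -0.0, -0.002]
contact_force: [-0.0, 0.3, 0.1]
gripper_width: 84.6
grasp_force: 0.0
```

>>> jog_arm([
  [85,[0,0,0.4],[0,0,0]],
  [85,[0,0,0.7],[0,0,0]],
  [85,[0,0,0.9],[0,0,0]],
  [85,[0,0,0.98],[0,0,0]],
  [85,[0,0,0.98],[0,0,0]],
])

```text
clock: 41.8
position: [475.5, -96.8, 6.3]
ee_rot: [-0.033, 0.999, -0.0, 0.001]
contact_force: [0.3, 0.1, 0.4]
gripper_width: 85.0
grasp_force: 0.0
```

>>> jog_arm([
  [85,[0,0,0.06],[0,0,0]],
  [85,[0,0,0.06],[0,0,0]],
  [50,[0,0,0.06],[0,0,0]],
  [50,[0,0,0.06],[0,0,0]],
  [50,[0,0,0.06],[0,0,0]],
  [50,[0,0,0.06],[0,0,0]],
])

```text
clock: 42.55
position: [475.1, -97.0, 0.5]
ee_rot: [-0.033, 0.999, 0.0, 0.001]
contact_force: [-0.9, 0.9, 6.1]
gripper_width: 61.2
grasp_force: 66.0
```

>>> jog_arm([
  [50,[0,0,-0.4],[0,0,0]],
  [50,[0,0,-0.9],[0,0,0]],
  [50,[0,0,-1],[0,0,0]],
  [50,[0,0,-1],[0,0,0]],
])

```text
clock: 43.05
position: [474.2, -97.0, 99.8]
ee_rot: [-0.033, 0.999, 0.0, 0.0]
contact_force: [-0.4, -0.2, -2.6]
gripper_width: 61.5
grasp_force: 65.9
```

>>> jog_arm([
  [50,[0.03,0.4,-0.15],[0,0,0]],
  [50,[0.055,0.95,-0.15],[0,0,0]],
  [50,[0.055,0.95,-0.15],[0,0,0]],
])

```text
clock: 43.42
position: [461.4, -0.4, 113.1]
ee_rot: [-0.035, 0.999, -0.0, -0.002]
contact_force: [0.4, 0.3, -1.0]
gripper_width: 61.2
grasp_force: 66.2
```

>>> jog_arm([
  [50,[0.03,0.4,-0.15],[0,0,0]],
  [50,[0.055,0.95,-0.15],[0,0,0]],
  [50,[0.055,0.95,-0.15],[0,0,0]],
])

```text
clock: 43.8
position: [450.3, 93.5, 128.4]
ee_rot: [-0.035, 0.999, -0.0, -0.001]
contact_force: [-0.3, 0.3, -2.0]
gripper_width: 61.0
grasp_force: 66.4
```

>>> jog_arm([
  [50,[0.03,0.4,-0.15],[0,0,0]],
  [50,[0.055,0.95,-0.15],[0,0,0]],
  [50,[0.055,0.95,-0.15],[0,0,0]],
])

```text
clock: 44.18
position: [439.0, 187.4, 143.5]
ee_rot: [-0.034, 0.999, -0.001, -0.001]
contact_force: [-0.9, -0.1, -2.2]
gripper_width: 61.4
grasp_force: 66.5
```

>>> jog_arm([
  [50,[0.03,0.4,0],[0,0,-0.03]],
  [50,[0.055,0.95,0],[0,0,-0.065]],
  [50,[0.055,0.95,0],[0,0,-0.065]],
  [50,[0.055,0.95,0],[0,0,-0.065]],
  [50,[0.055,0.95,0.1],[0,0,-0.065]],
  [50,[0.055,0.95,0.2],[0,0,-0.065]],
  [50,[0.055,0.95,0.2],[0,0,-0.065]],
])

```text
clock: 45.05
position: [426.9, 279.3, 123.5]
ee_rot: [-0.067, 0.998, -0.001, -0.001]
contact_force: [0.3, 0.7, -1.1]
gripper_width: 61.0
grasp_force: 66.5
```

```bash
python3 -c "
from h import *
c,p,th,zz,w,f=pose();print(c,p.round(1),round(th,3),zz.round(4),w,f.round(1))
go(427.4,283.3,96.5,.136)"
```

```text
45.05 [426.9 279.3 123.5] 0.133 [-0.0021 -0.0023 -1.    ] 60.966637381671774 [ 0.3  0.7 -1.1]
  shift [-0.011  0.04   0.27 ] turnz -0.003
```

>>> jog_arm([
  [50,[0,0.025,0.1],[0,0,-0.003]],
  [50,[0,0.025,0.16],[0,0,-0.003]],
  [50,[0,0.025,0.22],[0,0,-0.003]],
  [50,[0,0.025,0.22],[0,0,-0.003]],
  [50,[0,0.025,0.22],[0,0,-0.003]],
])

```text
clock: 45.68
position: [427.2, 283.2, 102.9]
ee_rot: [-0.069, 0.998, 0.0, 0.0]
contact_force: [0.2, 0.0, -2.0]
gripper_width: 61.2
grasp_force: 66.5
```

>>> jog_arm([
  [50,[0,0.001,0.02],[0,0,0]],
  [50,[0,0.001,0.04],[0,0,0]],
  [50,[0,0.001,0.06],[0,0,0]],
  [50,[0,0.001,0.066],[0,0,0]],
  [50,[0,0.001,0.066],[0,0,0]],
])

```text
clock: 46.3
position: [427.1, 283.2, 96.5]
ee_rot: [-0.069, 0.998, 0.0, 0.0]
contact_force: [-0.1, 0.2, 2.0]
gripper_width: 61.1
grasp_force: 66.9
```

>>> jog_arm([
  [50,[0,0,0.01],[0,0,0]],
  [50,[0,0,0.01],[0,0,0]],
  [85,[0,0,0.01],[0,0,0]],
  [85,[0,0,0.01],[0,0,0]],
  [85,[0,0,0.01],[0,0,0]],
  [85,[0,0,-0.4],[0,0,0]],
  [85,[0,0,-1],[0,0,0]],
  [85,[0,0,-1],[0,0,0]],
])

```text
clock: 47.3
position: [429.4, 285.5, 201.2]
ee_rot: [-0.069, 0.998, 0.004, 0.004]
contact_force: [0.2, 0.2, -0.1]
gripper_width: 84.6
grasp_force: 0.0
```

>>> jog_arm([
  [85,[0,0,-0.5],[0,0,0]],
  [85,[0,0,-1],[0,0,0]],
  [85,[0,0,-1],[0,0,0]],
  [85,[0,0,-1],[0,0,0]],
  [85,[0,0,-1],[0,0,0]],
])

```text
clock: 47.92
position: [426.5, 282.7, 294.4]
ee_rot: [-0.069, 0.998, -0.001, -0.001]
contact_force: [-0.1, 0.2, -0.4]
gripper_width: 85.2
grasp_force: 0.0
```

```bash
python3 box.py 132; python3 - <<'E'
from h import *
d=cam('scene');H=whitecol(d['img']);p=proj(d,[569,102,105]);print(p);save(d['img'],'s2',(180,150,420,310),3)
d=cam('top');save(d['img'],'t2',(190,160,360,280),4)
E
```

```text
47.925 [426.5 282.7 294.4] 0.137 [-0.0025 -0.0025 -1.    ] 85.16954142866304 [-0.1  0.2 -0.4]
8232 [array([427.17 , 284.566]), np.float32(121.069), np.float32(61.371), np.float32(0.138)] rows 108 234 cols 284 353 z 131.9
[281.43201468 173.9893856 ]
```

View pics/s2.png

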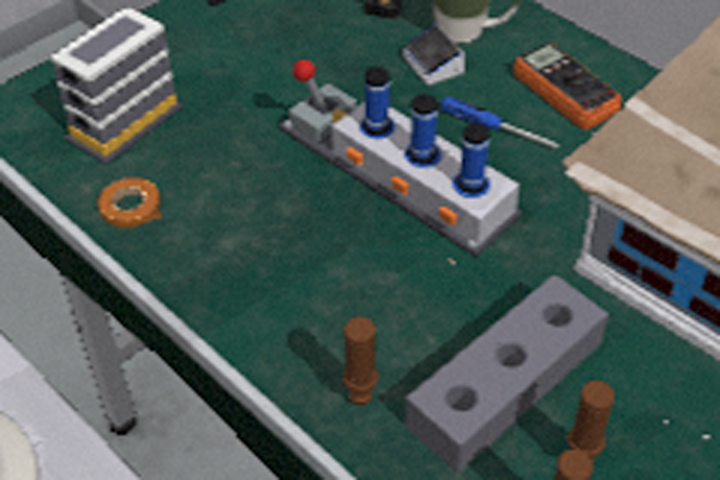

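The scene shows a flush stack at (115,85), all three tubes seated with their latch pads flush, an empty rack, and the red ball at (303,70). Next is the lever.

>>> jog_arm([
  [0,[-0.15,-0.45,0.1],[0,0,0]],
  [0,[-0.32,-0.93,0.45],[0,0,0]],
  [0,[-0.32,-0.93,0.45],[0,0,0]],
  [0,[-0.32,-0.93,0.45],[0,0,0]],
])

```text
clock: 48.58
position: [471.9, 195.5, 251.3]
ee_rot: [-0.068, 0.998, -0.0, 0.0]
contact_force: [-0.0, -0.2, -0.5]
gripper_width: 12.1
grasp_force: 0.0
```

>>> jog_arm([
  [0,[-0.15,-0.45,0.2],[0,0,0.07]],
  [0,[-0.32,-0.93,0.45],[0,0,0.131]],
  [0,[-0.32,-0.93,0.45],[0,0,0.131]],
  [0,[-0.32,-0.93,0.45],[0,0,0.131]],
  [0,[-0.32,-0.93,0.45],[0,0,0.131]],
])

```text
clock: 49.2
position: [516.3, 109.3, 207.4]
ee_rot: [-0.001, 1.0, 0.001, 0.001]
contact_force: [0.1, -0.5, -0.2]
gripper_width: 0.1
grasp_force: 0.0
```

```bash
cat > ball.py <<'E'
from h import *
c,p,th,zz,w,f=pose();print(c,p.round(1),round(th,3),w,f.round(1))
for n in ('wrist','top','scene'):
    d=cam(n);H=whitecol(d['img']);P=cloud(d);r=(H[...,1]>170)&((H[...,0]<5)|(H[...,0]>175))
    r&=(abs(P[...,1]-105)<60)&(abs(P[...,0]-595)<80)
    for q in comps(r,6):
        m=np.argwhere(q).mean(0)[::-1];print(n,q.sum(),m.round(0),np.nanmean(P[q],0).round(1),ray(d,m,105)[0].round(1))
E
python3 ball.py
```

```text
49.2 [516.3 109.3 207.4] 0.003 0.1180602550115812 [ 0.1 -0.5 -0.2]
wrist 173 [309. 248.] [560.8 103.8 108.1] [562.5 103.6 105. ]
top 29 [269. 199.] [569.8  99.4 115. ] [570.8 100.4 105. ]
scene 36 [281. 173.] [565.   99.8 113.3] [571.5 107.3 105. ]
```

>>> jog_arm([
  [0,[-0.02,-0.03,0.4],[0,0,0]],
  [0,[-0.02,-0.03,0.8],[0,0,0]],
  [0,[-0.02,-0.03,1],[0,0,0]],
  [0,[-0.02,-0.03,1],[0,0,0]],
])

```text
clock: 49.85
position: [517.0, 104.7, 105.0]
ee_rot: [-0.001, 1.0, -0.001, -0.001]
contact_force: [-0.8, -0.6, 0.3]
gripper_width: -0.2
grasp_force: 0.0
```

>>> jog_arm([
  [0,[0,0,0.12],[0,0,0]],
  [0,[-0.15,0,0.12],[0,0,0]],
  [0,[-0.3,0,0.12],[0,0,0]],
  [0,[-0.4,0,0.12],[0,0,0]],
  [0,[-0.5,0,0.12],[0,0,0]],
  [0,[-0.6,0,0.12],[0,0,0]],
  [0,[-0.7,0,0.12],[0,0,0]],
  [0,[-0.78,0,0.12],[0,0,0]],
  [0,[-0.82,0,0.12],[0,0,0]],
  [0,[-0.82,0,0.12],[0,0,0]],
])

```text
clock: 51.1
position: [600.3, 104.7, 94.1]
ee_rot: [-0.0, 1.0, -0.0, 0.0]
contact_force: [-0.5, -0.2, 0.3]
gripper_width: -0.5
grasp_force: 0.0
```

```bash
python3 ball.py
```

```text
51.1 [600.3 104.7  94.1] 0.0 -0.5270668189873025 [-0.5 -0.2  0.3]
wrist 146 [318. 348.] [624.3 106.2 122. ] [640.3 106.3 105. ]
scene 13 [293. 166.] [616.1  90.  118.7] [627.6 102.4 105. ]
```

>>> jog_arm([
  [0,[-0.04,0,0],[0,0,0]],
  [0,[-0.08,0,0],[0,0,0]],
  [0,[-0.11,0,0],[0,0,0]],
  [0,[-0.11,0,0],[0,0,0]],
  [0,[-0.11,0,0],[0,0,0]],
])

```text
clock: 51.88
position: [611.3, 104.8, 94.4]
ee_rot: [-0.0, 1.0, 0.0, 0.0]
contact_force: [0.4, 0.6, 0.3]
gripper_width: -0.1
grasp_force: 0.1
```

>>> jog_arm([
  [0,[-0.03,0,0],[0,0,0]],
  [0,[-0.06,0,0],[0,0,0]],
  [0,[-0.08,0,0],[0,0,0]],
  [0,[-0.08,0,0],[0,0,0]],
])

```text
clock: 52.38
position: [612.4, 104.5, 94.1]
ee_rot: [0.0, 1.0, -0.001, -0.007]
contact_force: [-17.7, 3.8, 11.8]
gripper_width: -0.2
grasp_force: 8.8
```

```bash
python3 ball.py
```

```text
52.375 [612.4 104.5  94.1] -0.0 -0.20322624569872494 [-17.7   3.8  11.8]
wrist 40 [318. 343.] [636.1 106.2 119.3] [648.9 106.3 105. ]
scene 16 [295. 166.] [625.1  90.  117. ] [635.3 100.8 105. ]
```

>>> jog_arm([
  [0,[0.3,0,0],[0,0,0]],
  [0,[0.7,0,0],[0,0,0]],
  [0,[1,0,-0.2],[0,0,0]],
  [0,[1,0,-0.8],[0,0,0]],
  [0,[1,0,-1],[0,0,0]],
  [0,[1,0,-1],[0,0,0]],
])

```text
clock: 53.28
position: [520.3, 105.4, 196.7]
ee_rot: [-0.0, 1.0, 0.001, 0.003]
contact_force: [0.4, 0.9, -0.6]
gripper_width: -0.2
grasp_force: 0.0
```

>>> jog_arm([
  [0,[0.4,0,-0.4],[0,0,0]],
  [0,[0.8,0,-0.8],[0,0,0]],
  [0,[0.8,0,-0.8],[0,0,0]],
])

```text
clock: 53.65
position: [438.5, 105.0, 276.7]
ee_rot: [-0.001, 1.0, 0.002, 0.003]
contact_force: [0.0, 0.5, -0.1]
gripper_width: 0.2
grasp_force: 0.0
```

```bash
python3 ball.py; python3 - <<'E'
from h import *
d=cam('wrist');P=cloud(d);save(d['img'],'fin_w')
d=cam('scene');save(d['img'],'fin_s',(180,150,420,310),3)
d=cam('top');P=cloud(d)
k=np.zeros((400,640),bool);k[205:280,190:245]=1;k&=abs(P[...,2]-132)<8
for c in comps(k,100):
    vu=np.argwhere(c);print([np.round(x,2) for x in rect(ray(d,vu[:,::-1],132)[:,:2])])
E
```

```text
53.65 [438.5 105.  276.7] 0.002 0.18546727577721073 [ 0.   0.5 -0.1]
wrist 38 [318. 344.] [638.  107.6 114.2] [646.6 107.7 105. ]
top 39 [268. 179.] [634.5 103.9 111.9] [635.5 104.7 105. ]
scene 35 [294. 165.] [631.3 103.4 108.9] [634.7 106.9 105. ]
[array([458.18, 285.57]), np.float32(64.41), np.float32(60.42), np.float32(-1.39)]
```

View pics/fin_s.png

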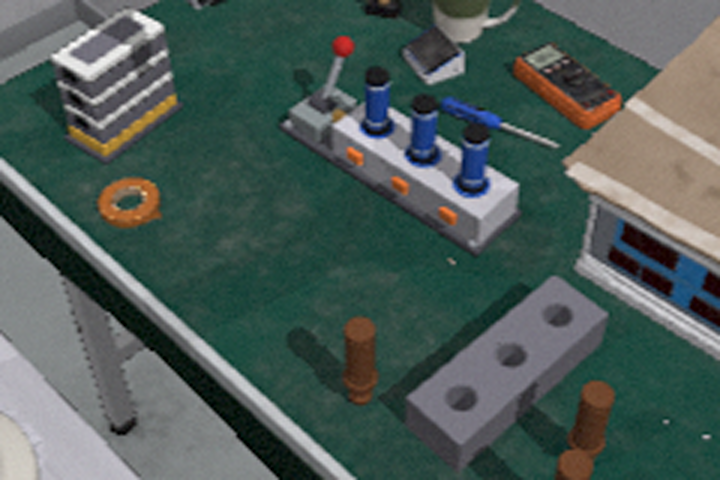

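View pics/fin_w.png

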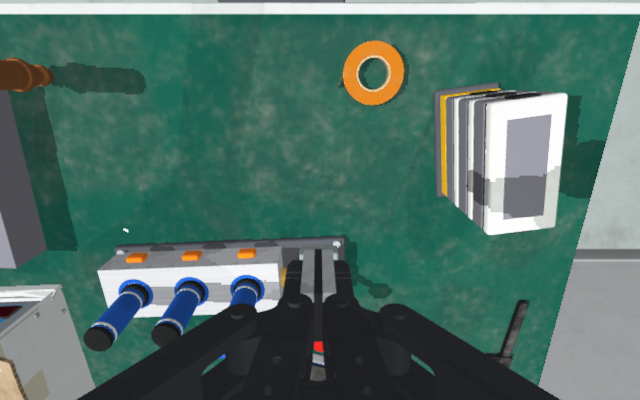

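The lever's ball is at x≈635 on two cameras (fully over would be about 634), and the push met the stop with 17.7 N. The stack is flush and the three tubes are seated, so I'm handing the job in.

```bash
python3 -c "
from bench import *
print(job_done())"
```

```text
the job is handed in; nothing more can be done
None
```

The job is handed in; the result was not reported back. All three cases are stacked flush on the base (centres within about 1 mm in the wrist camera), all three blue tubes are pushed home with their latch pads flush, and the air lever was then swung to its stop at about 52 s on the robot's clock.

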